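# Press the paint pots shut, lightest colour first

### The job

Close the paint pots by pressing down on their lids with the fingertips until each is fully home: first the yellow, then the red, then the blue, so that no dark paint is carried to a lighter lid. Press gently and do not pick up, tip or shift the pots. Leave the green pot open as it is, because it is still in use, and leave the tape, the brush and the mug alone.

Things in the scene. Friction and masses are not known exactly. Their poses are not given: they have to be found in the camera images.
- board: flat plywood drawing board lying fixed on the table, 340 mm (its x) by 560 mm (its y), 12 mm thick, with a sheet of paper on it; the four paint pots, the tape roll and one brush stand or lie on it. Origin: centre of its underside, on the table; z up.
- pot_yellow: loose round white plastic paint pot with a yellow band and a yellow lid, 58 mm across, about 320 g with its lid, standing upright on the board. Origin: centre of its underside; z up along its axis.
- lid_yellow_top (a point): centre of the top face of the yellow push-on lid: a 60 mm rim, 12 mm high, with a raised soft springy pad of the same colour, 50 mm across, standing 6 mm above the rim. The pad gives 1 mm per 3 N (6 mm at most) and springs back; the point lies on the pad and moves with it. Unpressed, it is 70 mm above the underside of the pot when the lid is all the way up, and 60 mm when the lid is home.
- lid_yellow (a joint): how far the yellow lid has been pressed down on its pot, m: 0 = standing 10 mm proud, with a white neck about 8 mm high showing between coloured band and lid; 0.010 = fully home (hard stop; no white left between band and lid). It starts between 0 and 0.002. It slides straight down against a steady friction of about 4 N, has no spring, and stays where it is left.
- pot_red: loose round white plastic paint pot with a red band and a red lid, 58 mm across, about 320 g with its lid, standing upright on the board. Origin: centre of its underside; z up along its axis.
- lid_red_top (a point): centre of the top face of the red push-on lid: a 60 mm rim, 12 mm high, with a raised soft springy pad of the same colour, 50 mm across, standing 6 mm above the rim. The pad gives 1 mm per 3 N (6 mm at most) and springs back; the point lies on the pad and moves with it. Unpressed, it is 70 mm above the underside of the pot when the lid is all the way up, and 60 mm when the lid is home.
- lid_red (a joint): how far the red lid has been pressed down on its pot, m: 0 = standing 10 mm proud, with a white neck about 8 mm high showing between coloured band and lid; 0.010 = fully home (hard stop; no white left between band and lid). It starts between 0 and 0.002. It slides straight down against a steady friction of about 4 N, has no spring, and stays where it is left.
- pot_blue: loose round white plastic paint pot with a blue band and a blue lid, 58 mm across, about 320 g with its lid, standing upright on the board. Origin: centre of its underside; z up along its axis.
- lid_blue_top (a point): centre of the top face of the blue push-on lid: a 60 mm rim, 12 mm high, with a raised soft springy pad of the same colour, 50 mm across, standing 6 mm above the rim. The pad gives 1 mm per 3 N (6 mm at most) and springs back; the point lies on the pad and moves with it. Unpressed, it is 70 mm above the underside of the pot when the lid is all the way up, and 60 mm when the lid is home.
- lid_blue (a joint): how far the blue lid has been pressed down on its pot, m: 0 = standing 10 mm proud, with a white neck about 8 mm high showing between coloured band and lid; 0.010 = fully home (hard stop; no white left between band and lid). It starts between 0 and 0.002. It slides straight down against a steady friction of about 4 N, has no spring, and stays where it is left.
- pot_green: loose round white plastic paint pot with a green band and a green lid, 58 mm across, about 320 g with its lid, standing upright on the board. Origin: centre of its underside; z up along its axis.
- lid_green_top (a point): centre of the top face of the green push-on lid: a 60 mm rim, 12 mm high, with a raised soft springy pad of the same colour, 50 mm across, standing 6 mm above the rim. The pad gives 1 mm per 3 N (6 mm at most) and springs back; the point lies on the pad and moves with it. Unpressed, it is 70 mm above the underside of the pot when the lid is all the way up, and 60 mm when the lid is home.
- lid_green (a joint): how far the green lid has been pressed down on its pot, m: 0 = standing 10 mm proud, with a white neck about 8 mm high showing between coloured band and lid; 0.010 = fully home (hard stop; no white left between band and lid). It starts between 0 and 0.002. It slides straight down against a steady friction of about 4 N, has no spring, and stays where it is left.
- tape: loose roll of cream masking tape lying flat on the board beyond the pots, 96 mm across, 24 mm high, hole 76 mm. Origin: centre of its underside. Leave alone.
- brush: loose artist's paintbrush, 190 mm long, about 10 mm thick, lying on the board on the robot's side of the pots. Origin: on its underside, at mid-length; x along it, towards the bristles. Leave alone.
- mug: loose white mug, 80 mm across and 95 mm high, full of brushes that stand up to 215 mm high and lean up to 55 mm from its axis, on the table to the right of the board (-y). Origin: centre of its underside. Leave alone.
There are look-alikes about, which are no part of the job. There is more than one size of the pot_blue; the job needs the middle-sized.

How it is judged:
On the way, in this order (a step that is already met when the one before it is completed fails the run):
1. the yellow lid is pressed home while red and blue are still up (value of joint lid_yellow above 0.0075 m and value of joint each of lid_red, lid_blue below 0.005 m), for 0.1 s.
2. then the red lid is pressed home while blue is still up (value of joint each of lid_yellow, lid_red above 0.0075 m and value of joint lid_blue below 0.005 m), for 0.1 s.
3. then the blue lid is pressed home (value of joint each of lid_yellow, lid_red, lid_blue above 0.0075 m), for 0.1 s.
At the end, for the whole second after the job is handed in: The yellow, red and blue lids are each at least 7.5 mm down of their 10 mm travel and the green lid is less than 5 mm down; all four pots stand upright (within 0.1 rad) and at rest on the board, within 25 mm of where they began; tape, brush and mug are within 20 mm of where they began (all of step 3 and value of joint lid_green below 0.005 m and angle between each of pot_yellow, pot_red, pot_blue, pot_green's own z axis and vertical below 0.1 rad and distance of each of pot_yellow, pot_red, pot_blue, pot_green from where it was at the start of the episode below 0.025 m and z of each of pot_yellow, pot_red, pot_blue, pot_green in the frame of board below 0.017 m and linear speed of each of pot_yellow, pot_red, pot_blue, pot_green below 0.02 m/s and distance of each of tape, brush, mug from where it was at the start of the episode below 0.02 m); the robot touches nothing.
It fails at once if the lids are pressed out of order: red 5 mm or more down before yellow is home, or blue before red is home ((value of joint lid_red above 0.005 m and value of joint lid_yellow below 0.0075 m) or (value of joint lid_blue above 0.005 m and value of joint lid_red below 0.0075 m)).
It fails at once if the green lid is pressed (5 mm or more down) (value of joint lid_green above 0.005 m).
It fails at once if a pot is lifted more than 6 mm off the board, shifted by more than 25 mm or tipped by more than 0.3 rad (z of any of pot_yellow, pot_red, pot_blue, pot_green in the frame of board above 0.018 m or distance of any of pot_yellow, pot_red, pot_blue, pot_green from where it was at the start of the episode above 0.025 m or angle between any of pot_yellow, pot_red, pot_blue, pot_green's own z axis and vertical above 0.3 rad).
It fails at once if the robot pushes on a pot with more than 40 N (contact force between any of the fingers, the arm and pot_yellow above 40 N or contact force between any of the fingers, the arm and pot_red above 40 N or contact force between any of the fingers, the arm and pot_blue above 40 N or contact force between any of the fingers, the arm and pot_green above 40 N).
It fails at once if the tape, the brush or the mug is moved by more than 20 mm (distance of any of tape, brush, mug from where it was at the start of the episode above 0.02 m).
It also fails if it takes over 46 s, if anything falls off the work surface, if the arm or the gripper's body presses on something with over 40 N, if the wrist force passes 120 N, or if a joint passes its speed limit or range.

### The arm

A 6-joint arm with a two-finger parallel gripper is mounted at the origin on the work surface. World frame = base frame: x ahead of the robot, y to its left, z up, the work surface at z = 0. Lengths are in m, angles in rad, forces in N, time in s.
With the tool pointing down it reaches from about 0.25 to 0.775 m from the base axis. Payload 4 kg.
Tool frame: the origin (TCP) lies at the very end of the fingers, on their centre line; the grasp point (between the pads) lies 19 mm behind it; z points along the fingers, y is the line along which they close (so a half turn about z gives the same grasp; the last joint's range is limited). The gripper opens to 94 mm and grips with 3 to 60 N. Pads are 16 mm wide; open, the fingers measure 119 mm over their backs; the gripper's body (75 mm by 177 mm) begins 78 mm behind the grasp point.
Start: joints at [-1.306, 0.087, 1.371, -0, 1.684, -0.103], TCP at [0.198, -0.513, 0.206] pointing down, gripper open.
Joint ranges: [-3.1, 3.1], [-0.76, 2.03], [0.27, 2.55], [-1.08, 4.22], [0.17, 2.65], [-2.57, 2.57]. Speed limits (rad/s): [2.79, 2.79, 3.14, 3.14, 3.14, 3.14].

### API

Orientations are given as [roll, pitch, yaw] about the fixed x, y, z axes, in that order (R = Rz(yaw) Ry(pitch) Rx(roll)).
In Python, from bench import robot, vision gives the robot as it stands.
- The arm moves only by the shell command python3 -m crank 'ROWS'. ROWS is JSON, a list of rows, each a list of 3 entries, a list of its own where there are three numbers: the closure, from 0 (fully open) to 1 (shut), then the shift along the tool's x, y, z in m, then the turn, a rotation vector about the tool's x, y, z in degrees. A call has 1 to 8 rows; each row shifts and turns the commanded pose from where the row before left it, along the tool's axes as they then stand; what a row does not reach is not made up. A row lasts 1/10 s, in which the tool goes at most 50 mm and 8.59 degrees, less where a joint would pass 70% of its speed; a pose out of reach is approached as far as the arm can. A call with a gripper value outside its range is refused whole. The fingers move at their own pace and stop on an object; the grip force is fixed at half the most. Time passes only in rows, so rows that do not move let the fingers close. It gives the time, the measured TCP pose, the force, the opening and the grip force at its end, in the units of the state.
- robot.get_obs(): the state, without advancing time (a new reading comes with each control period).
- vision.snapshot(name): name is "scene" or "top" or "wrist"; returns a dict with "color" (384x512x3 uint8, red, green, blue), "z_map" (384x512 float32, m along the optical axis (not along the pixel's ray), 0 where there is no reading), "fx", "fy", "cx", "cy" (pixels), "R" (3x3) and "t" (3): a world point X has camera coordinates R X + t. Camera axes: x right, y down, z forward; pixel columns grow to the right and rows downward; lengths in m; the calibration is good to about 2 mm. A picture is of the moment at which its call begins.
- robot.close_job(): hands the job in; it is judged then, once.
The state is a dict: "time": time; "joint_positions": joint angles; "qvel": joint speeds; "joint_torque": joint torques, N m; "tool_pos": TCP position; "ee_rot": TCP orientation; "wrist_force": force on the tool from outside, world axes, zero at the start; "wrist_torque": the same for the moment, N m; "width": finger opening in m; "finger_force": force on a finger pad.
Only numpy, scipy, OpenCV 4.12 (cv2) and the standard library are available. Lean on these libraries where they do the work, as an engineer would, in place of code of your own. Each camera call takes 0.05 s, during which the arm holds its last target. There are 200 camera calls.

## Working session

There is one attempt and no reset: what is moved stays moved. The work goes in short steps, Python scripts to look and compute and a shell command to move; the robot and the scene stay as the last step left them, time stands still between calls to the robot, and variables do not carry over. Pictures are saved under pics/ and viewed, at most 10 in all, crops included, and the job is handed in when it is done.

```bash
mkdir -p pics; cat > h.py <<'E'
import numpy as np, cv2
from bench import robot, vision
def save(n,img): cv2.imwrite('pics/'+n, cv2.cvtColor(img,cv2.COLOR_RGB2BGR))
def world(s):
    z=s["z_map"]; v,u=np.mgrid[:z.shape[0],:z.shape[1]]
    c=np.dstack([(u-s["cx"])/s["fx"]*z,(v-s["cy"])/s["fy"]*z,z])
    return (c-s["t"])@np.array(s["R"])
E
python3 - <<'E'
from h import *
for n in("top","scene"):
    s=vision.snapshot(n); save(n+'1.png',s["color"]); np.save(n+'.npy',s,allow_pickle=True)
o=robot.get_obs(); print(o)
E
```

```text
{'time': 0.1, 'joint_positions': array([-1.30614512e+00,  8.78841392e-02,  1.37207556e+00, -3.72383499e-05,
        1.68358394e+00, -1.03091037e-01]), 'qvel': array([-0.00080801, -0.00191439, -0.00458505,  0.00085138,  0.00123027,
        0.00030261]), 'joint_torque': array([ 1.97215682e-03, -3.41254056e+01, -3.03300977e+01,  7.21287285e-02,
        3.04567243e-02, -9.92369451e-05]), 'tool_pos': array([ 0.19759162, -0.51276467,  0.20443353]), 'ee_rot': array([-3.13964822e+00, -1.63959107e-04,  3.67737931e-01]), 'wrist_force': array([ 0.79171066,  0.64311559, -0.19623758]), 'wrist_torque': array([0.01639098, 0.02631657, 0.01207936]), 'finger_force': 0.0, 'width': 0.0939212597837008}
```

View pics/top1.png

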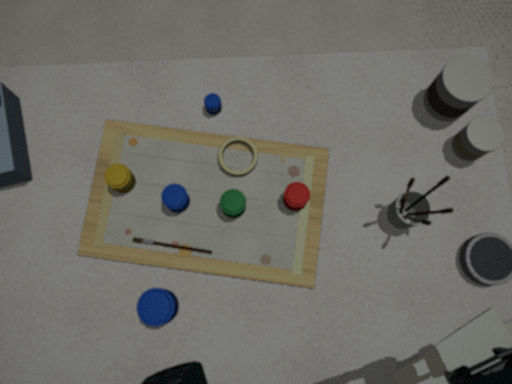

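View pics/scene1.png

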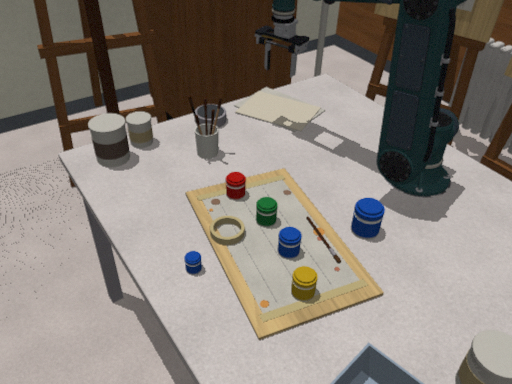

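Top view: yellow lid (118,177), green (233,203), red (297,195). There are three blue candidates: small (212,103) and large (157,306), both off the board, and a middle-sized one (175,198) on the board among the pots. The middle one fits the description. I'll measure the lids and confirm it in a crop.

```bash
python3 - <<'E'
from h import *
hue={'yellow':(20,32),'red':(0,6),'blue':(105,125),'green':(50,85)}
for n in("top","scene"):
    s=np.load(n+'.npy',allow_pickle=True).item(); W=world(s)
    hsv=cv2.cvtColor(s["color"],cv2.COLOR_RGB2HSV)
    print(n,'cam',-np.array(s["R"]).T@s["t"])
    for k,(a,b) in hue.items():
        h=hsv[...,0]; m=((h>=a)&(h<=b)|((k=='red')&(h>174)))&(hsv[...,1]>150)&(hsv[...,2]>40)
        N,L,st,c=cv2.connectedComponentsWithStats(m.astype(np.uint8))
        for i in range(1,N):
            if st[i,4]<80: continue
            P=W[(L==i)&(s["z_map"]>0)]; zt=np.percentile(P[:,2],95); T=P[P[:,2]>zt-.004]
            xy=(T.max(0)+T.min(0))/2
            print(k,c[i].round(),st[i,4],'ztop',zt.round(4),'mid',xy[:2].round(4),'mean',T.mean(0)[:2].round(4),'ext',np.ptp(T,0)[:2].round(3))
    if n=="top":
        save('crop1.png',cv2.resize(s["color"][80:340,80:340],None,fx=2.3,fy=2.3,interpolation=cv2.INTER_CUBIC))
        for u,v in((186,246),(410,210),(90,250),(237,140)): print(u,v,W[v,u].round(3))
E
```

```text
top cam [ 0.33302679 -0.10359968  1.18399517]
yellow [118. 177.] 565 ztop 0.0824 mid [0.6209 0.1856] mean [0.6206 0.1855] ext [0.048 0.048]
red [296. 195.] 527 ztop 0.0825 mid [ 0.5587 -0.2208] mean [ 0.5588 -0.2218] ext [0.046 0.05 ]
blue [212. 102.] 201 ztop 0.0513 mid [ 0.8045 -0.0343] mean [ 0.8044 -0.0344] ext [0.037 0.032]
blue [175. 197.] 514 ztop 0.0828 mid [0.5677 0.0562] mean [0.5677 0.057 ] ext [0.049 0.047]
blue [157. 307.] 1149 ztop 0.0967 mid [0.3249 0.0978] mean [0.3254 0.0977] ext [0.066 0.064]
green [230. 204.] 187 ztop 0.0826 mid [ 0.5482 -0.0741] mean [ 0.5491 -0.0684] ext [0.048 0.043]
186 246 [0.46  0.038 0.014]
410 210 [ 0.524 -0.499  0.003]
90 250 [0.461 0.264 0.008]
237 140 [ 0.707 -0.092  0.034]
scene cam [1.1644629  0.73548259 0.94507831]
yellow [305. 277.] 411 ztop 0.0832 mid [0.6268 0.1863] mean [0.6265 0.186 ] ext [0.049 0.049]
yellow [303. 293.] 214 ztop 0.0548 mid [0.6349 0.1981] mean [0.6423 0.2036] ext [0.04  0.035]
red [235. 179.] 224 ztop 0.0841 mid [ 0.5654 -0.2217] mean [ 0.565  -0.2223] ext [0.048 0.05 ]
red [236. 193.] 160 ztop 0.0536 mid [ 0.5705 -0.2078] mean [ 0.5763 -0.2038] ext [0.046 0.032]
blue [369. 209.] 526 ztop 0.0978 mid [0.3308 0.0983] mean [0.3317 0.0992] ext [0.066 0.065]
blue [365. 228.] 349 ztop 0.0581 mid [0.3447 0.109 ] mean [0.3567 0.1143] ext [0.052 0.056]
blue [290. 236.] 317 ztop 0.0838 mid [0.5729 0.0557] mean [0.5727 0.0565] ext [0.049 0.049]
blue [288. 251.] 186 ztop 0.055 mid [0.58   0.0676] mean [0.5888 0.0727] ext [0.044 0.037]
blue [193. 258.] 169 ztop 0.0521 mid [ 0.8123 -0.0365] mean [ 0.8107 -0.0351] ext [0.036 0.034]
blue [193. 269.] 87 ztop 0.0302 mid [ 0.8171 -0.0234] mean [ 0.8187 -0.0211] ext [0.029 0.015]
green [266. 205.] 244 ztop 0.0839 mid [ 0.5566 -0.076 ] mean [ 0.5547 -0.0744] ext [0.049 0.049]
green [266. 219.] 154 ztop 0.0532 mid [ 0.5616 -0.0636] mean [ 0.5675 -0.0587] ext [0.044 0.034]
```

View pics/crop1.png

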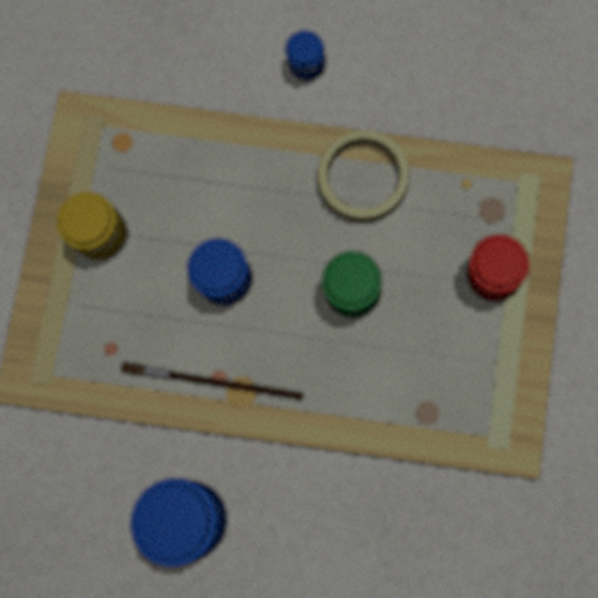

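The crop shows the middle-sized blue pot at crop (219,270), i.e. top (175,198), between the smaller (305,55) and larger (175,520) ones, so that is the target. Lid tops are at about 0.083 m, which matches 12+70 mm. Averaging the two cameras gives yellow (0.624,0.186), red (0.562,-0.2215) and blue (0.570,0.056). I'll move to yellow with the fingers closed.

```bash
python3 -m crank '[[1,[0.036,-0.0277,0],[0,0,0]],[1,[0.036,-0.0277,0],[0,0,0]],[1,[0.036,-0.0277,0],[0,0,0]],[1,[0.036,-0.0277,0],[0,0,0]],[1,[0.036,-0.0277,0],[0,0,0]],[1,[0.036,-0.0277,0],[0,0,0]],[1,[0.036,-0.0277,0],[0,0,0]],[1,[0.036,-0.0277,0],[0,0,0]]]'
python3 -m crank '[[1,[0.036,-0.0277,0],[0,0,0]],[1,[0.036,-0.0277,0],[0,0,0]],[1,[0.036,-0.0277,0],[0,0,0]],[1,[0.036,-0.0277,0],[0,0,0]],[1,[0.036,-0.0277,0],[0,0,0]],[1,[0.036,-0.0277,0],[0,0,0]],[1,[0.036,-0.0277,0],[0,0,0]],[1,[0,0,0],[0,0,0]]]'
cat >> h.py <<'E'
from scipy.spatial.transform import Rotation as Ro
def togo(x,y,z):
    o=robot.get_obs(); R=Ro.from_euler('xyz',o["ee_rot"])
    print(round(o["time"],2),'pos',o["tool_pos"].round(4),'rot',o["ee_rot"].round(4),'F',o["wrist_force"].round(1),'w',round(o["width"],4),'togo',R.inv().apply(np.array([x,y,z])-o["tool_pos"]).round(4))
E
python3 -c "from h import *;togo(.624,.186,.12)"
```

```text
time: 0.9
tool_pos: [0.3872, -0.2011, 0.2051]
ee_rot: [-3.141, 0.0, 0.367]
wrist_force: [0.5, -0.2, 0.8]
width: 0.0336
finger_force: 0.0
time: 1.7
tool_pos: [0.5533, 0.0731, 0.2036]
ee_rot: [-3.139, 0.001, 0.374]
wrist_force: [0.2, 1.0, -1.0]
width: 0.0003
finger_force: 0.0
1.7 pos [0.5533 0.0731 0.2036] rot [-3.1392e+00  1.3000e-03  3.7390e-01] F [ 0.2  1.  -1. ] w 0.0003 togo [ 0.1072 -0.0791  0.0837]
```

```bash
python3 -m crank '[[1,[0.036,-0.026,0],[0,0,0]],[1,[0.036,-0.026,0],[0,0,0]],[1,[0.036,-0.027,0],[0,0,0]],[1,[0,0,0.04],[0,0,0]],[1,[0,0,0.04],[0,0,0]],[1,[0,0,0],[0,0,0]],[1,[0,0,0],[0,0,0]],[1,[0,0,0],[0,0,0]]]'
python3 - <<'E'
from h import *
togo(.624,.186,.09)
s=vision.snapshot("top"); save('top2.png',cv2.resize(s["color"][110:250,60:260],None,fx=2.5,fy=2.5,interpolation=cv2.INTER_CUBIC))
s=vision.snapshot("wrist"); save('wrist2.png',s["color"])
hsv=cv2.cvtColor(s["color"],cv2.COLOR_RGB2HSV); W=world(s)
m=(hsv[...,0]>19)&(hsv[...,0]<33)&(hsv[...,1]>150)&(hsv[...,2]>40)&(s["z_map"]>0)&(W[...,2]>.079)&(W[...,2]<.09)
P=W[m]; print(len(P))
if len(P): print(P.min(0),P.max(0),(P.min(0)+P.max(0))/2)
E
```

```text
time: 2.5
tool_pos: [0.626, 0.1808, 0.1286]
ee_rot: [3.141, -0.005, 0.367]
wrist_force: [-0.1, -0.5, 1.0]
width: 0.0004
finger_force: 0.0
2.5 pos [0.626  0.1808 0.1286] rot [ 3.1406 -0.0046  0.367 ] F [-0.1 -0.5  1. ] w 0.0004 togo [-0.0002 -0.0057  0.0386]
1925
[0.60261071 0.16136474 0.07900064] [0.65003339 0.21024526 0.08203236] [0.62632205 0.185805   0.0805165 ]
```

View pics/wrist2.png

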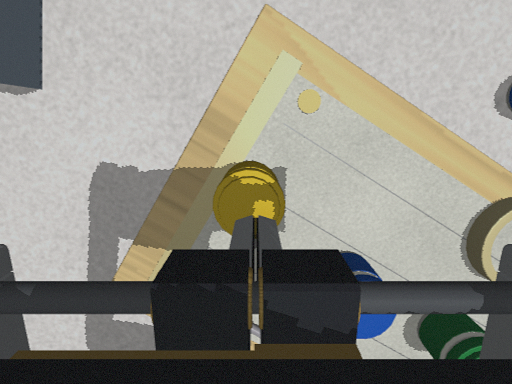

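The wrist view shows the closed fingertips (255,225) just in front of the yellow lid (250,195). Its centre measures (0.626,0.186), so the tool has 5 mm to go in y. I'll correct that and come down to just above the lid.

```bash
python3 -m crank '[[1,[0.001,-0.005,0.02],[0,0,0]],[1,[0,0,0.016],[0,0,0]],[1,[0,0,0],[0,0,0]],[1,[0,0,0],[0,0,0]],[1,[0,0,0],[0,0,0]]]'; python3 -c "from h import *;togo(.6255,.186,.07)"
```

```text
time: 3.1
tool_pos: [0.6244, 0.1862, 0.0906]
ee_rot: [3.141, -0.002, 0.368]
wrist_force: [0.9, -0.1, 0.2]
width: 0.0005
finger_force: 0.0
3.1 pos [0.6244 0.1862 0.0906] rot [ 3.1412e+00 -1.7000e-03  3.6770e-01] F [ 0.9 -0.1  0.2] w 0.0005 togo [0.0009 0.0005 0.0206]
```

Well centred. Pressing in small steps.

```bash
python3 -m crank '[[1,[0,0,0.004],[0,0,0]],[1,[0,0,0.004],[0,0,0]],[1,[0,0,0.003],[0,0,0]],[1,[0,0,0.003],[0,0,0]],[1,[0,0,0.002],[0,0,0]],[1,[0,0,0],[0,0,0]],[1,[0,0,0],[0,0,0]]]'
python3 -m crank '[[1,[0,0,0.002],[0,0,0]],[1,[0,0,0.002],[0,0,0]],[1,[0,0,0],[0,0,0]],[1,[0,0,0],[0,0,0]]]'
```

```text
time: 3.8
tool_pos: [0.6241, 0.1862, 0.0738]
ee_rot: [3.141, -0.001, 0.368]
wrist_force: [0.2, 0.3, 3.7]
width: 0.0004
finger_force: 1.6
time: 4.2
tool_pos: [0.6241, 0.1862, 0.0703]
ee_rot: [3.141, -0.001, 0.368]
wrist_force: [-0.3, -1.2, 5.5]
width: 0.0007
finger_force: 3.0
```

```bash
python3 -m crank '[[1,[0,0,0.002],[0,0,0]],[1,[0,0,0.001],[0,0,0]],[1,[0,0,0],[0,0,0]],[1,[0,0,0],[0,0,0]]]'
```

```text
time: 4.6
tool_pos: [0.6242, 0.1862, 0.0688]
ee_rot: [3.141, -0.002, 0.368]
wrist_force: [-1.9, -1.2, 10.6]
width: 0.0004
finger_force: 5.2
```

The force has risen to 10.6 N, well past the 4 N friction, so the yellow lid is on its stop. Lift and cross to red.

```bash
python3 -m crank '[[1,[0,0,-0.04],[0,0,0]],[1,[0,0,-0.03],[0,0,0]],[1,[0,0,0],[0,0,0]],[1,[-0.0227,0.0398,0],[0,0,0]],[1,[-0.0227,0.0398,0],[0,0,0]],[1,[-0.0227,0.0398,0],[0,0,0]],[1,[-0.0227,0.0398,0],[0,0,0]],[1,[-0.0227,0.0398,0],[0,0,0]]]'
python3 -m crank '[[1,[-0.0227,0.0398,0],[0,0,0]],[1,[-0.0227,0.0398,0],[0,0,0]],[1,[-0.0227,0.0398,0],[0,0,0]],[1,[-0.0227,0.0398,0],[0,0,0]],[1,[0,0,0],[0,0,0]],[1,[0,0,0],[0,0,0]],[1,[0,0,0],[0,0,0]]]'
python3 - <<'E'
from h import *
togo(.562,-.2215,.09)
for n in("wrist","scene","top"):
    s=vision.snapshot(n); W=world(s); hsv=cv2.cvtColor(s["color"],cv2.COLOR_RGB2HSV)
    save(n+'3.png',s["color"])
    for k,y0 in(('y',.186),('r',-.2215)):
        h=hsv[...,0]; hm=(h>19)&(h<33) if k=='y' else (h<7)|(h>174)
        P=W[hm&(hsv[...,1]>150)&(hsv[...,2]>40)&(s["z_map"]>0)&(abs(W[...,1]-y0)<.05)&(abs(W[...,0]-.59)<.08)&(W[...,2]>.055)]
        if len(P)>20:
            zt=np.percentile(P[:,2],95); P=P[P[:,2]>zt-.004]; print(n,k,len(P),zt.round(4),((P.min(0)+P.max(0))/2)[:2].round(4),np.ptp(P,0).round(3))
E
```

```text
time: 5.4
tool_pos: [0.5876, -0.0416, 0.1337]
ee_rot: [-3.139, 0.004, 0.368]
wrist_force: [-0.2, -0.1, -0.6]
width: 0.0005
finger_force: 0.0
time: 6.1
tool_pos: [0.5615, -0.2202, 0.1349]
ee_rot: [-3.139, 0.001, 0.369]
wrist_force: [0.1, -0.4, 0.5]
width: 0.0002
finger_force: 0.0
6.1 pos [ 0.5615 -0.2202  0.1349] rot [-3.1391e+00  1.4000e-03  3.6870e-01] F [ 0.1 -0.4  0.5] w 0.0002 togo [0.0001 0.0015 0.0449]
wrist r 2198 0.0811 [ 0.5659 -0.2235] [0.044 0.049 0.084]
scene y 221 0.0744 [0.6272 0.1853] [0.048 0.046 0.006]
scene r 113 0.0838 [ 0.5654 -0.2217] [0.048 0.05  0.006]
top y 233 0.073 [0.6213 0.1853] [0.048 0.054 0.007]
top r 17 0.2458 [ 0.5204 -0.2028] [0.012 0.047 0.012]
```

The yellow lid dropped from 0.083 to 0.0735 m, so it is home, and the pot hasn't shifted. The tool is within 3 mm of red. Descend and press the same way.

```bash
python3 -m crank '[[1,[0.001,0.002,0.025],[0,0,0]],[1,[0,0,0.019],[0,0,0]],[1,[0,0,0.004],[0,0,0]],[1,[0,0,0.004],[0,0,0]],[1,[0,0,0.003],[0,0,0]],[1,[0,0,0.003],[0,0,0]],[1,[0,0,0],[0,0,0]],[1,[0,0,0],[0,0,0]]]'
python3 -m crank '[[1,[0,0,0.002],[0,0,0]],[1,[0,0,0.002],[0,0,0]],[1,[0,0,0],[0,0,0]],[1,[0,0,0],[0,0,0]]]'
```

```text
time: 7.05
tool_pos: [0.5643, -0.223, 0.0798]
ee_rot: [3.14, -0.002, 0.368]
wrist_force: [0.4, 1.7, 3.1]
width: 0.0001
finger_force: 1.4
time: 7.45
tool_pos: [0.5642, -0.223, 0.0748]
ee_rot: [3.141, -0.001, 0.368]
wrist_force: [1.9, 1.1, 3.6]
width: 0.0006
finger_force: 1.7
```

```bash
python3 -m crank '[[1,[0,0,0.002],[0,0,0]],[1,[0,0,0.002],[0,0,0]],[1,[0,0,0.002],[0,0,0]],[1,[0,0,0],[0,0,0]],[1,[0,0,0],[0,0,0]]]'
```

```text
time: 7.95
tool_pos: [0.5643, -0.223, 0.0697]
ee_rot: [3.141, -0.002, 0.368]
wrist_force: [1.3, 2.7, 8.0]
width: 0.0006
finger_force: 3.8
```

```bash
python3 -m crank '[[1,[0,0,0.001],[0,0,0]],[1,[0,0,0],[0,0,0]],[1,[0,0,0],[0,0,0]]]'
```

```text
time: 8.25
tool_pos: [0.5643, -0.223, 0.0692]
ee_rot: [3.14, -0.002, 0.368]
wrist_force: [1.3, 2.5, 8.7]
width: 0.0001
finger_force: 4.5
```

Force is 8.7 N at z 0.069 m, so red is home. Lift and go to the middle-sized blue.

```bash
python3 -m crank '[[1,[0,0,-0.04],[0,0,0]],[1,[0,0,-0.028],[0,0,0]],[1,[0,0,0],[0,0,0]],[1,[0.0153,-0.0368,0],[0,0,0]],[1,[0.0153,-0.0368,0],[0,0,0]],[1,[0.0153,-0.0368,0],[0,0,0]],[1,[0.0153,-0.0368,0],[0,0,0]],[1,[0.0153,-0.0368,0],[0,0,0]]]'
python3 -m crank '[[1,[0.0153,-0.0368,0],[0,0,0]],[1,[0.0153,-0.0368,0],[0,0,0]],[1,[0,0,0],[0,0,0]],[1,[0,0,0],[0,0,0]],[1,[0,0,0],[0,0,0]]]'
python3 - <<'E'
from h import *
togo(.571,.056,.09)
for n in("wrist","scene","top"):
    s=vision.snapshot(n); W=world(s); hsv=cv2.cvtColor(s["color"],cv2.COLOR_RGB2HSV); h=hsv[...,0]
    for k,y0,hm in(('r',-.2215,(h<7)|(h>174)),('b',.056,(h>104)&(h<126))):
        P=W[hm&(hsv[...,1]>150)&(hsv[...,2]>40)&(s["z_map"]>0)&(abs(W[...,1]-y0)<.05)&(abs(W[...,0]-.57)<.05)&(W[...,2]>.055)&(W[...,2]<.1)]
        if len(P)>20:
            zt=np.percentile(P[:,2],95); P=P[P[:,2]>zt-.004]; print(n,k,len(P),zt.round(4),((P.min(0)+P.max(0))/2)[:2].round(4),np.ptp(P,0).round(3))
E
```

```text
time: 9.05
tool_pos: [0.5669, -0.0229, 0.1324]
ee_rot: [-3.14, 0.005, 0.367]
wrist_force: [0.3, 0.1, -0.4]
width: 0.0008
finger_force: 0.0
time: 9.55
tool_pos: [0.5701, 0.0546, 0.1338]
ee_rot: [3.141, 0.003, 0.367]
wrist_force: [-0.5, -1.0, 0.1]
width: 0.0003
finger_force: 0.0
9.55 pos [0.5701 0.0546 0.1338] rot [3.1414 0.0032 0.3667] F [-0.5 -1.   0.1] w 0.0003 togo [ 0.0015 -0.001   0.0438]
wrist b 2263 0.0813 [0.5732 0.0558] [0.047 0.049 0.005]
scene r 105 0.0751 [ 0.5643 -0.2232] [0.048 0.05  0.005]
scene b 165 0.0839 [0.5728 0.0571] [0.049 0.047 0.005]
top r 259 0.0733 [ 0.5597 -0.2222] [0.05  0.048 0.007]
top b 84 0.0822 [0.5647 0.0415] [0.039 0.018 0.006]
```

Red is down to about 0.074 m and hasn't shifted; blue is within 2 mm of the tool. Pressing blue.

```bash
python3 -m crank '[[1,[0.002,-0.001,0.025],[0,0,0]],[1,[0,0,0.018],[0,0,0]],[1,[0,0,0.004],[0,0,0]],[1,[0,0,0.004],[0,0,0]],[1,[0,0,0.003],[0,0,0]],[1,[0,0,0.003],[0,0,0]],[1,[0,0,0],[0,0,0]],[1,[0,0,0],[0,0,0]]]'
python3 -m crank '[[1,[0,0,0.002],[0,0,0]],[1,[0,0,0.002],[0,0,0]],[1,[0,0,0.002],[0,0,0]],[1,[0,0,0.001],[0,0,0]],[1,[0,0,0],[0,0,0]],[1,[0,0,0],[0,0,0]]]'
```

```text
time: 10.5
tool_pos: [0.5731, 0.0572, 0.0797]
ee_rot: [3.14, -0.002, 0.368]
wrist_force: [-0.4, -1.6, 2.0]
width: 0.0002
finger_force: 1.5
time: 11.1
tool_pos: [0.5728, 0.0575, 0.0716]
ee_rot: [3.141, -0.001, 0.368]
wrist_force: [1.6, -2.2, 2.8]
width: 0.0006
finger_force: 1.6
```

```bash
python3 -m crank '[[1,[0,0,0.002],[0,0,0]],[1,[0,0,0.001],[0,0,0]],[1,[0,0,0],[0,0,0]],[1,[0,0,0],[0,0,0]]]'
```

```text
time: 11.5
tool_pos: [0.5729, 0.0574, 0.0697]
ee_rot: [3.141, -0.001, 0.368]
wrist_force: [0.3, -1.4, 7.6]
width: 0.0004
finger_force: 3.8
```

```bash
python3 -m crank '[[1,[0,0,0.001],[0,0,0]],[1,[0,0,0],[0,0,0]],[1,[0,0,0],[0,0,0]],[1,[0,0,-0.04],[0,0,0]],[1,[0,0,-0.045],[0,0,0]],[1,[0,0,-0.045],[0,0,0]],[1,[-0.04,-0.015,0],[0,0,0]],[1,[-0.04,-0.015,0],[0,0,0]]]'
python3 -m crank '[[1,[-0.04,-0.015,0],[0,0,0]],[1,[-0.04,-0.015,0],[0,0,0]],[1,[0,0,0],[0,0,0]],[1,[0,0,0],[0,0,0]],[1,[0,0,0],[0,0,0]]]'
python3 - <<'E'
from h import *
s=vision.snapshot("scene"); W=world(s); hsv=cv2.cvtColor(s["color"],cv2.COLOR_RGB2HSV); h=hsv[...,0]
save('scene4.png',cv2.resize(s["color"][100:340,130:430],None,fx=2.4,fy=2.4,interpolation=cv2.INTER_CUBIC))
for k,x0,y0,hm in(('y',.626,.186,(h>19)&(h<33)),('r',.565,-.2215,(h<7)|(h>174)),('b',.573,.056,(h>104)&(h<126)),('g',.556,-.075,(h>49)&(h<86))):
    P=W[hm&(hsv[...,1]>150)&(hsv[...,2]>40)&(s["z_map"]>0)&(abs(W[...,1]-y0)<.05)&(abs(W[...,0]-x0)<.05)&(W[...,2]>.055)&(W[...,2]<.1)]
    zt=np.percentile(P[:,2],95); P=P[P[:,2]>zt-.004]; print(k,len(P),zt.round(4),((P.min(0)+P.max(0))/2)[:2].round(4))
E
```

```text
time: 12.3
tool_pos: [0.4866, 0.0577, 0.1979]
ee_rot: [-3.14, -0.001, 0.368]
wrist_force: [0.6, -0.7, 0.2]
width: 0.0005
finger_force: 0.0
time: 12.8
tool_pos: [0.402, 0.0563, 0.197]
ee_rot: [-3.141, 0.001, 0.368]
wrist_force: [1.2, 0.2, 0.3]
width: 0.0002
finger_force: 0.0
y 227 0.0741 [0.626 0.186]
r 101 0.0748 [ 0.5645 -0.2212]
b 163 0.0747 [0.5732 0.0571]
g 125 0.0843 [ 0.5548 -0.0752]
```

View pics/scene4.png

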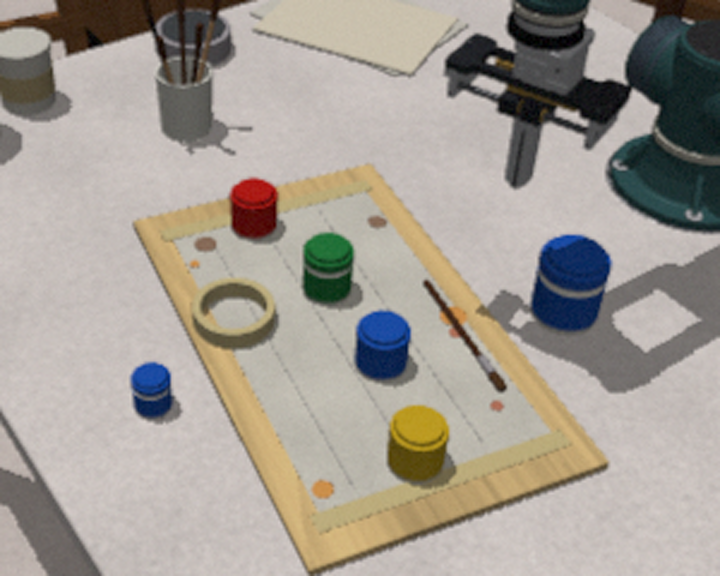

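The picture shows no white neck on yellow (418,442), red (254,208) or blue (382,345). Green (328,267) still shows its neck, everything else is in place, and the arm is clear.

```bash
python3 -c "from bench import robot;print(robot.close_job())"
```

```text
the job is handed in; nothing more can be done
None
```

The yellow, red and middle-sized blue lids were pressed home in that order. The green pot is still open, nothing else was moved, and the job is handed in; no verdict came back.

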